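# Turn a drawer front face up onto the drill table and clamp it for its knob hole

## Task

Get the drawer front ready for drilling its knob hole: first pick the adjustable wrench up off the drill's plywood table and lay it flat on the workbench. Then turn the drawer front over by tipping it up against the table's front edge, so that it lies on the table with its show face (raised middle, sloping borders) up, and slide it fully home against the fence and the end stop. Last, swing the toggle clamp's handle right down so that it holds the drawer front; leave everything else where it is.

Things in the scene. Friction and masses are not known exactly. Their poses are not given: they have to be found in the camera images.
- drill: Bench drill with plywood work table, fixed to the bench. Origin at bench level. x: from the table's front edge to the column, the way the drawer front is tipped and pushed; y: to the left seen from the front, towards the clamp; z up. Table: board from bench to z 24 mm, x -110 to 50, y -120 to 160. Bench top at z 0; between world x 0.36 to 0.62 m, y -0.48 to 0.12 m only the things listed here stand on it.
- table_edge (a point): Middle of the top of the table's straight front edge (drill frame x -110, y 10, z 24 mm). Below it the edge drops square to the bench: this 24 mm high step is the wall to tip the drawer front against.
- drill_tip (a point): Tip of the 8 mm bit: drill frame x -20, y 10, z 125 mm. Above it hangs the chuck (40 mm wide, z from 168) under the drill's head: y -37 to 57, x -86 to the column (x 110), underside z 245, top 395. Feed wheel on the right: y to -71, x -45 to 115, z 215 to 375. No upright hand fits over the table's middle: tilt it, leaning back to -x.
- home (a point): Where the centre of the drawer front's back belongs: drill frame x -20, y 10, z 24 mm. Then its long edge touches the fence (bar along y at the back, face at x +35, 22 mm high, y -130 to 110) and its left end touches the end stop (bar along x, face at y +90, 12 mm high, x -25 to 35).
- drawer_front: Wooden panel 110 (its x) x 160 (its y) x 22 mm, 0.19 to 0.33 kg, too wide to grip flat. Origin: centre of its flat back; z points out of the show face: down at the start (origin 22 mm up), up at the end. Show face: flat middle 66 x 116 mm, 22 mm borders sloping to a square edge 12 mm thick. Face down, that edge stands 10 to 22 mm above the bench, so a fingertip can get below it. Either way round will do.
- wrench: Adjustable wrench, plain steel, 195 mm long, 42 wide, 12 thick, 0.16 to 0.29 kg, lying flat on the drill table, jaws to the fence, handle end over the front edge. Origin: underside, middle of the length. y runs from handle to jaws. Straight handle from y -98 to +53 mm, 21 mm wide, 9 mm thick, its middle line at x -1.5; balance point near y +5.
- clamp_handle (a joint): Toggle clamp handle at the table's left end, rad: 0 to 0.25 open (standing up), 1.20 fully down. Hinge line: along the drill's x through its y 127, z 62 mm. The handle swings outward (drill's +y) and down; the clamp arm on the other side swings down over the table with it. It stays where left (friction about 3.5 N at the grip); the last part takes a few N more.
- handle_grip (a point): Point on the axis of the handle's black round grip (18 mm thick, 37 to 121 mm from the hinge line), 90 mm from the hinge line, at drill frame x -20 mm. The handle stands 1.36 rad minus the joint value above level.
- clamp_pad: Sprung, rubber-tipped spindle (18 mm across) at the end of the clamp arm; origin 20 mm above its tip. Open, the arm stands up over the end stop, clear of the table; clamped, it presses the drawer front at drill frame x -20, y 50 mm.
- screw_jar: Bystander: glass jar of screws, 66 mm across, 96 mm high, standing. Origin under its centre.
- tape: Bystander: tape measure, 34 x 73 x 68 mm, standing. Origin under its centre.
- nails: Bystander: carton of nails, 61 x 110 x 44 mm. Origin under its centre.
- oil_can: Bystander: aerosol can, 65 mm across, 208 mm high, standing. Origin under its centre.
- nippers: Bystander: pliers with blue grips lying flat, 56 x 178 (its y) x 14 mm. Origin under the centre.

How it is judged:
On the way, in this order (a step that is already met when the one before it is completed fails the run):
1. the wrench is held by the fingers, lifted clear of the drill table (height (world z) of wrench above 0.05 m and contact force between the fingers and wrench above 0.5 N), for 0.1 s.
2. the wrench lies on the workbench beside the table, let go and at rest (height (world z) of wrench below 0.02 m and linear speed of wrench below 0.02 m/s and contact force between the fingers and wrench below 0.05 N), for 0.2 s.
3. the drawer front, being turned over, stands tipped up against the front edge of the table (angle between drawer_front's own z axis and vertical between 1.1 and 2.1 rad and x of drawer_front in the frame of drill between -0.19 and -0.07 m and contact force between drawer_front and drill above 0.1 N).
4. the drawer front lies show face up on the table, home against fence and end stop, with the clamp still open (angle between drawer_front's own z axis and vertical below 0.06 rad and z of drawer_front in the frame of drill between 0.021 and 0.027 m and x of drawer_front in the frame of drill between -0.0245 and -0.0155 m and y of drawer_front in the frame of drill between 0.0055 and 0.0145 m and angle between the x axis of drawer_front and the x axis of drill, either way round below 0.045 rad and value of joint clamp_handle below 0.6 rad), for 0.2 s.
5. the clamp handle is fully down and the pad presses on the drawer front (value of joint clamp_handle above 1.08 rad and contact force between clamp_pad and drawer_front above 1.5 N), for 0.2 s.
At the end, for the whole second after the job is handed in: Wrench at rest on the bench. Drawer front still, show face up (0.06 rad) on the table, within 4.5 mm of home against fence and stop, square to the fence (0.045 rad). Clamp handle past 1.08 rad, its pad pressing the drawer front with over 1.5 N (all of step 5 and height (world z) of wrench below 0.02 m and linear speed of each of wrench, drawer_front below 0.02 m/s and angle between drawer_front's own z axis and vertical below 0.06 rad and z of drawer_front in the frame of drill between 0.021 and 0.027 m and x of drawer_front in the frame of drill between -0.0245 and -0.0155 m and y of drawer_front in the frame of drill between 0.0055 and 0.0145 m and angle between the x axis of drawer_front and the x axis of drill, either way round below 0.045 rad); the robot touches nothing.
It fails at once if a bystander is moved by more than 30 mm (distance of any of screw_jar, tape, nails, oil_can, nippers from where it was at the start of the episode above 0.03 m).
It also fails if it takes over 72 s, if anything falls off the work surface, if the arm or the gripper's body presses on something with over 40 N, if the wrist force passes 120 N, or if a joint passes its speed limit or range.

## Robot

A 7-joint arm with a two-finger parallel gripper is mounted at the origin on a cart in front of the work surface, level with it; the furniture and walls round the work are solid. World frame = base frame: x ahead of the robot, y to its left, z up, the work surface at z = 0. Lengths are in m, angles in rad, forces in N, time in s.
With the tool pointing down it reaches from about 0.425 to 0.95 m from the base axis. Payload 16.7 kg.
Tool frame: the origin (TCP) lies midway between the tips of the shut fingers; the grasp point (between the pads) lies 19 mm behind it; z points along the fingers, y is the line along which they close (so a half turn about z gives the same grasp; the last joint's range is limited). The gripper opens to 94 mm and grips with 3 to 60 N. Pads are 16 mm wide; open, the fingers measure 119 mm over their backs; the gripper's body (75 mm by 177 mm) begins 78 mm behind the grasp point.
Start: joints at [1.022, 0.426, 0.074, 1.606, -0.034, 1.111, -0.067], TCP at [0.263, -0.622, 0.205] pointing down, gripper open.
Joint ranges: [-2.85, 2.85], [-0.5, 2.14], [-1.23, 1.37], [0.21, 2.46], [-1.02, 4.16], [0.16, 2.05], [-2.73, 2.73]. Speed limits (rad/s): [1.89, 1.89, 2.39, 2.39, 3.01, 3.01, 3.01].

## Interface

Orientations are given as a rotation vector (axis times angle).
In Python, from plant import manip, capture gives the robot as it stands. Calls block until the motion is done:
- manip.move_ptp(position, orientation): joint-space move of the TCP to a pose.
- manip.line_to(position, vel=0.15, ori=None, stop_force=None): straight line of the TCP; ori=None keeps the orientation; vel is the mean speed in m/s. With stop_force (N) it stops when the force on the tool has changed by that much, and returns True; else False.
- manip.move_j(angles): joint-space move.
- manip.command_gripper(opening): finger opening in m; the grip force is fixed at half the most; returns when the fingers have stopped.
- manip.dwell(seconds).
- manip.ik(position, orientation): joint angles nearest the present ones, or None.
- capture(name): name is "scene" or "top" or "wrist"; returns a dict with "color" (420x560x3 uint8, red, green, blue), "fx", "fy", "cx", "cy" (pixels), "world_to_cam" (4x4, takes a point from world to camera coordinates). Camera axes: x right, y up, looking along -z (the intrinsics and any distortion apply to the point x, -y, -z); pixel columns grow to the right and rows downward; lengths in m; the calibration is good to about 2 mm. A picture is of the moment at which its call begins. There is no depth.
A pose or a line that the arm cannot do raises manip.MotionError and nothing moves.
- manip.close_job(): hands the job in; it is judged then, once.
Readings, each from a call of its own:
- manip.current_time_s(): time.
- manip.current_qpos(): joint angles.
- manip.current_joint_vel(): joint speeds.
- manip.current_tau(): joint torques, N m.
- manip.current_position(): TCP position.
- manip.current_eef_rot(): TCP orientation.
- manip.current_wrist_force(): force on the tool from outside, world axes, zero at the start.
- manip.current_wrist_torque(): the same for the moment, N m.
- manip.current_width(): finger opening in m.
- manip.current_grasp_force(): force on a finger pad.
Only numpy, scipy, OpenCV 4.12 (cv2) and the standard library are available. Lean on these libraries where they do the work, as an engineer would, in place of code of your own. Each camera call takes 0.05 s, during which the arm holds its last target. There are 200 camera calls.

## Working session

There is one attempt and no reset: what is moved stays moved. The work goes in short steps, each a Python script; the robot and the scene stay as the last script left them, time stands still between calls to the robot, and variables do not carry over. Pictures are saved under pics/ and viewed, at most 10 in all, crops included, and the job is handed in when it is done.

```bash
ls; mkdir -p pics; python3 - <<'E'
from plant import manip, capture
import cv2, numpy as np, pickle
d={}
for n in ["scene","top","wrist"]:
    c=capture(n); d[n]=c; cv2.imwrite(f"pics/{n}0.png",cv2.resize(c["color"][:,:,::-1],(800,600),interpolation=cv2.INTER_CUBIC) )
    M=np.linalg.inv(c["world_to_cam"]); print(n,c["fx"],c["fy"],c["cx"],c["cy"],[k for k in c if k not in("color",)],M[:3,3].round(3),M[:3,2].round(2))
pickle.dump(d,open("d0.pkl","wb"))
print(manip.current_eef_rot(), manip.current_width())
E
```

```text
pics
scene 490.7063993992481 490.7063993992481 283.49922566065544 214.87559012558398 ['fx', 'fy', 'cx', 'cy', 'world_to_cam'] [0.174 0.625 0.926] [-0.34  0.66  0.67]
top 491.44422185579583 491.44422185579583 292.10797528091575 209.78651887025407 ['fx', 'fy', 'cx', 'cy', 'world_to_cam'] [-0.284 -0.297  1.317] [-0.57 -0.07  0.82]
wrist 335.4244523557046 335.4244523557046 276.04294046675955 204.0421431973594 ['fx', 'fy', 'cx', 'cy', 'world_to_cam'] [ 0.325 -0.596  0.384] [0.22 0.09 0.97]
[-3.07815091e+00 -6.23550296e-01  4.34676731e-04] 0.09416462380411067
```

View pics/scene0.png

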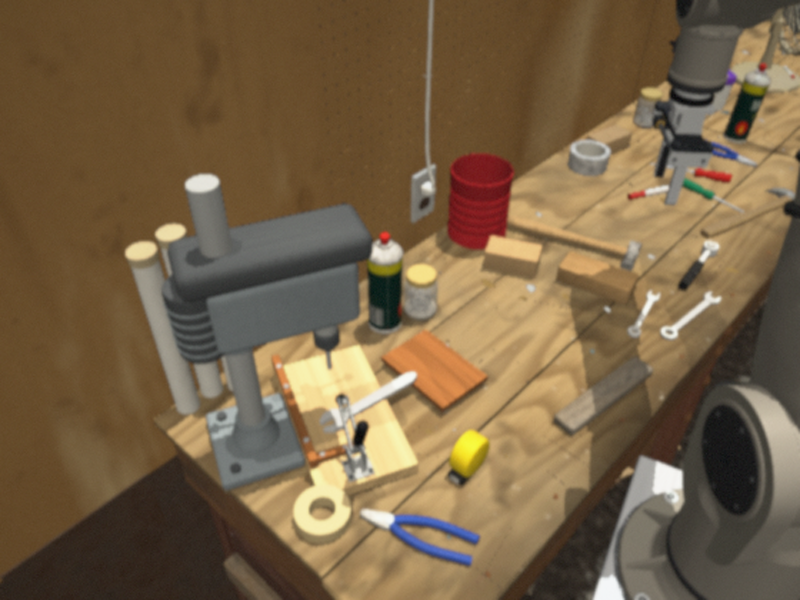

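View pics/top0.png

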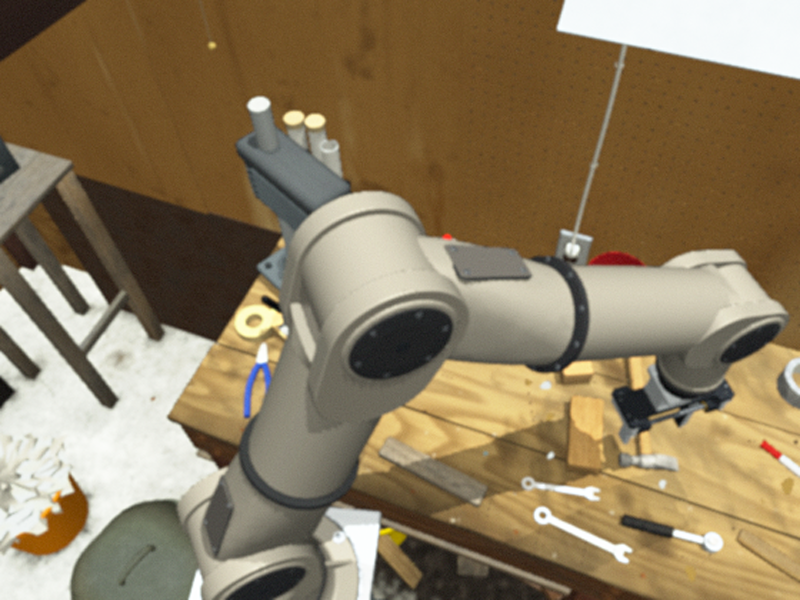

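The scene view shows, in 800-px coordinates:
- table front edge, from about (362,347) to (415,465)
- panel corners at (425,332), (486,375), (445,408), (383,360)
- wrench handle end at (413,377) and its jaws at (330,420)
- tape (468,455), nippers (420,530), jar (420,292), oil can (385,285)

The arm blocks the top view.

```bash
cat > h.py <<'E'
import numpy as np, cv2
from scipy.spatial.transform import Rotation as R
def ray(c,p,z):
    M=np.linalg.inv(c["world_to_cam"]); d=M[:3,:3]@[(p[0]-c["cx"])/c["fx"],-(p[1]-c["cy"])/c["fy"],-1]
    o=M[:3,3]; return o+d*(z-o[2])/d[2]
def proj(c,P):
    P=np.atleast_2d(P); q=(c["world_to_cam"]@np.c_[P,np.ones(len(P))].T)[:3]
    return np.c_[c["cx"]+c["fx"]*q[0]/-q[2], c["cy"]+c["fy"]*q[1]/q[2]]
E
python3 - <<'E'
import pickle; from h import *
d=pickle.load(open("d0.pkl","rb")); s=d["scene"]
for n,p,z in [("tabFR",(362,347),.024),("tabFL",(415,463),.024),("tabBR",(284,362),.024),("p1",(425,332),.022),("p2",(486,375),.022),("p3",(445,408),.022),("p4",(383,360),.022),("whandle",(413,377),.033),("wjaw",(330,420),.033),("bit",(330,366),.125),("tape",(458,480),0),("nipTip",(365,513),.0),("nipA",(478,540),0),("nipB",(470,562),0),("jar",(420,310),0),("grip",(362,432),.11),("blk1",(512,270),0),("blk2",(597,295),0)]:
    print(n,ray(s,np.array(p)*.7,z).round(3))
i=s["color"][220:380,170:365]; cv2.imwrite("pics/crop1.png",cv2.resize(i[:,:,::-1],(780,640)[:2] and (731,600),interpolation=cv2.INTER_CUBIC))
E
```

```text
tabFR [ 0.655 -0.141  0.024]
tabFL [0.455 0.04  0.024]
tabBR [ 0.758 -0.043  0.024]
p1 [ 0.572 -0.231  0.022]
p2 [ 0.429 -0.184  0.022]
p3 [ 0.461 -0.083  0.022]
p4 [ 0.606 -0.131  0.022]
whandle [ 0.536 -0.111  0.033]
wjaw [0.612 0.036 0.033]
bit [0.624 0.005 0.125]
tape [0.389 0.022 0.   ]
nipTip [0.488 0.14  0.   ]
nipA [ 0.321  0.102 -0.   ]
nipB [0.318 0.138 0.   ]
jar [ 0.618 -0.304 -0.   ]
grip [0.521 0.084 0.11 ]
blk1 [ 0.503 -0.508 -0.   ]
blk2 [ 0.321 -0.513  0.   ]
```

View pics/crop1.png

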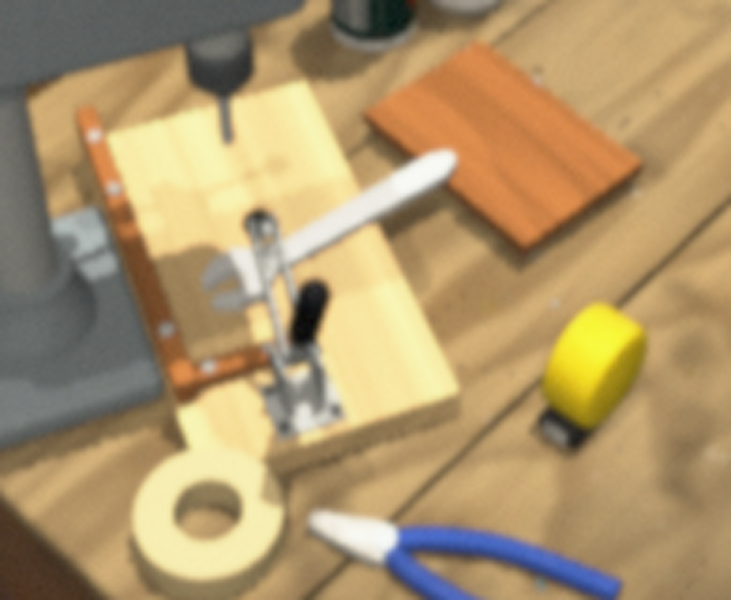

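The crop (scale 3.75, offset (170,220)) shows:
- table front corners at (305,82) and (458,385), with the bottom corner at (458,410)
- bit tip at (228,142)
- panel top corners at (478,42), (640,165), (525,248), (365,117)
- wrench handle end at about (455,160), pointing back to the jaws at (215,285)

Next I fit the drill pose.

```bash
cat >> h.py <<'E'
from scipy.optimize import least_squares
def fit(obs):   # obs: list of (cam, drillpoint mm, pixel) -> x,y,yaw
    def res(v):
        c,s=np.cos(v[2]),np.sin(v[2]); r=[]
        for cam,P,p in obs:
            x,y,z=np.array(P)/1000; r.append(proj(cam,[v[0]+c*x-s*y,v[1]+s*x+c*y,z])[0]-p)
        return np.ravel(r)
    f=least_squares(res,[.644,.018,.83],loss="soft_l1"); return f.x,res(f.x).reshape(-1,2)
def toW(D,P):
    P=np.array(P,float); c,s=np.cos(D[2]),np.sin(D[2]); return np.array([D[0]+c*P[0]-s*P[1],D[1]+s*P[0]+c*P[1],P[2]])
def toD(D,P):
    c,s=np.cos(D[2]),np.sin(D[2]); a,b=P[0]-D[0],P[1]-D[1]; return np.array([c*a+s*b,-s*a+c*b,P[2]])
def ori(az,tilt=0,spin=0):
    # tool pointing down, tilted so fingers point towards heading az (rad, hand leans back); tool y across heading; spin about tool z
    h=np.array([np.cos(az),np.sin(az),0]); z=np.cos(tilt)*np.array([0,0,-1.])+np.sin(tilt)*h
    y=np.array([-h[1],h[0],0]); x=np.cross(y,z)
    return (R.from_matrix(np.c_[x,y,z])*R.from_rotvec([0,0,spin])).as_rotvec()
E
python3 - <<'E'
import pickle; from h import *
s=pickle.load(open("d0.pkl","rb"))["scene"]
q=lambda a,b:np.array([a,b])/3.75+[170,220]
D,r=fit([(s,(-110,-120,24),q(305,82)),(s,(-110,160,24),q(458,385)),(s,(-110,160,0),q(458,410)),(s,(-20,10,125),q(228,142))])
print(D,r.round(1)); np.save("D.npy",D)
for n,p,z in [("p1",(478,42),.022),("p2",(640,165),.022),("p3",(525,248),.022),("p4",(365,117),.022),("wh",(455,160),.033),("wj",(215,285),.036),("tapeb",(560,440),0),("nipT",(312,518),0.01),("nipA",(618,590),.01),("grip",(310,320),.11)]:
    w=ray(s,q(*p),z); print(n,w.round(3),toD(D,w).round(3))
from plant import manip
for nm,P,o in [("look",toW(D,(-.26,-.02,.30)),ori(D[2],0.3)),("look2",toW(D,(-.26,-.02,.30)),ori(D[2],0.3,np.pi)),("45",toW(D,(-.10,-.02,.04)),ori(D[2],.6)),("45s",toW(D,(-.10,-.02,.04)),ori(D[2],.6,np.pi/2)),("low",toW(D,(-.27,-.02,.02)),ori(D[2],.9)),("lows",toW(D,(-.27,-.02,.02)),ori(D[2],.9,np.pi/2)),("lows-",toW(D,(-.27,-.02,.02)),ori(D[2],.9,-np.pi/2))]:
    j=manip.ik(P,o); print(nm,P.round(3),None if j is None else np.round(j,2))
E
```

```text
[0.64467589 0.01644908 0.864059  ] [[-0.3 -1.3]
 [ 0.5  0.8]
 [ 0.3  0.5]
 [-0.5 -0.9]]
p1 [ 0.574 -0.235  0.022] [-0.237 -0.11   0.022]
p2 [ 0.426 -0.18   0.022] [-0.291  0.039  0.022]
p3 [ 0.464 -0.079  0.022] [-0.191  0.075  0.022]
p4 [ 0.609 -0.133  0.022] [-0.137 -0.07   0.022]
wh [ 0.533 -0.117  0.033] [-0.174 -0.002  0.033]
wj [0.615 0.047 0.036] [0.003 0.042 0.036]
tapeb [0.39  0.026 0.   ] [-0.158  0.2    0.   ]
nipT [0.49  0.145 0.01 ] [-0.003  0.201  0.01 ]
nipA [0.32  0.106 0.01 ] [-0.143  0.305  0.01 ]
grip [0.519 0.091 0.11 ] [-0.025  0.144  0.11 ]
look [ 0.491 -0.194  0.3  ] None
look2 [ 0.491 -0.194  0.3  ] [ 0.71  0.09 -0.27  1.87 -0.29  1.12 -0.15]
45 [ 0.595 -0.073  0.04 ] [ 0.58  0.52 -0.29  2.11 -0.97  0.51 -2.65]
45s [ 0.595 -0.073  0.04 ] [ 0.83  0.57 -0.6   2.09 -0.65  0.41  1.79]
low [ 0.485 -0.202  0.02 ] [ 1.22  0.73 -0.48  2.1  -0.94  0.75 -2.19]
lows [ 0.485 -0.202  0.02 ] [ 1.37  0.79 -0.67  2.09 -0.76  0.66  2.36]
lows- [ 0.485 -0.202  0.02 ] [ 1.36  0.78 -0.66  2.09 -0.77  0.67 -0.76]
```

```bash
python3 - <<'E'
import pickle; from h import *
from plant import manip, capture
D=np.load("D.npy")
manip.move_ptp(toW(D,(-.26,-.0,.28)),ori(D[2],.3,np.pi)); print(manip.current_time_s())
w=capture("wrist"); t=capture("top"); pickle.dump(dict(w=w,t=t),open("d1.pkl","wb"))
cv2.imwrite("pics/w1.png",cv2.resize(w["color"][:,:,::-1],(800,600)))
cv2.imwrite("pics/t1.png",cv2.resize(t["color"][100:340,140:460][:,:,::-1],(800,600)))
E
```

```text
1.9333
```

View pics/w1.png

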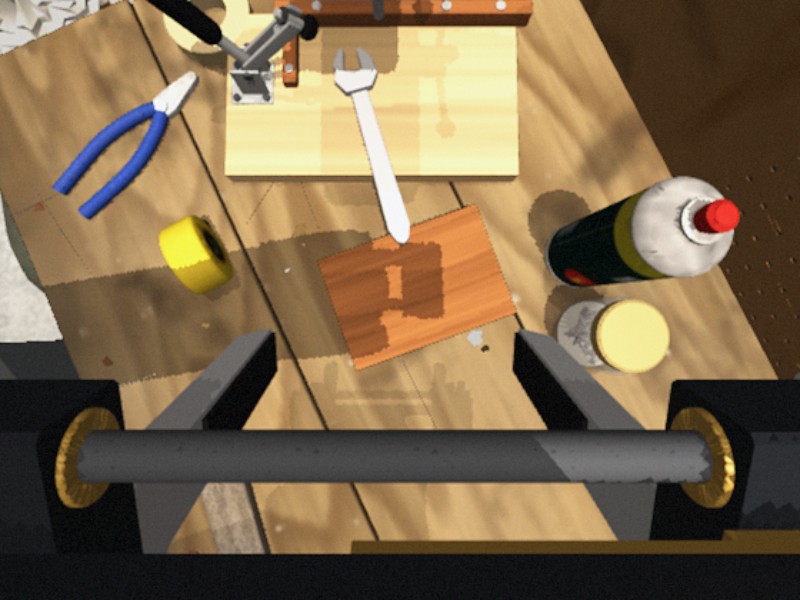

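The wrist view (800 px) shows:
- table front corners at (225,176) and (518,176)
- panel corners at (318,263), (474,205), (516,311), (357,369)
- wrench from (402,240) at the handle end to about (355,55) at the jaws, with the handle axis passing (362,95)
- jar foot near (580,335), can foot near (560,255), tape (195,255)

```bash
python3 - <<'E'
import pickle; from h import *
s=pickle.load(open("d0.pkl","rb"))["scene"]; w=pickle.load(open("d1.pkl","rb"))["w"]
q=lambda a,b:np.array([a,b])/3.75+[170,220]
Q=lambda a,b:np.array([a,b])*.7
D,r=fit([(s,(-110,-120,24),q(305,82)),(s,(-110,160,24),q(458,385)),(s,(-110,160,0),q(458,410)),(s,(-20,10,125),q(228,142)),(w,(-110,160,24),Q(225,176)),(w,(-110,-120,24),Q(518,176))])
print(D,r.round(1)); np.save("D.npy",D)
for n,p,z in [("p4",(318,263),.022),("p1",(474,205),.022),("p2",(516,311),.022),("p3",(357,369),.022),("wh",(402,240),.033),("hand95",(362,95),.033),("jawtip",(352,52),.036),("tape",(195,275),0.01),("jarfoot",(580,360),0),("canfoot",(560,280),0),("nip",(85,215),.01),("nip2",(190,75),.01)]:
    P=ray(w,Q(*p),z); print(n,P.round(3),toD(D,P).round(3))
E
```

```text
[0.64432168 0.01591058 0.8622286 ] [[ 0.  -1.4]
 [ 0.6  0.8]
 [ 0.4  0.5]
 [-0.2 -1. ]
 [-0.6 -0.2]
 [ 0.9 -0.2]]
p4 [ 0.465 -0.085  0.022] [-0.193  0.07   0.022]
p1 [ 0.613 -0.139  0.022] [-0.138 -0.077  0.022]
p2 [ 0.577 -0.24   0.022] [-0.238 -0.115  0.022]
p3 [ 0.429 -0.184  0.022] [-0.292  0.033  0.022]
wh [ 0.538 -0.121  0.033] [-0.173 -0.009  0.033]
hand95 [0.599 0.008 0.033] [-0.036  0.029  0.033]
jawtip [0.618 0.044 0.036] [0.004 0.038 0.036]
tape [ 0.367 -0.014  0.01 ] [-0.203  0.191  0.01 ]
jarfoot [ 0.597 -0.32   0.   ] [-0.286 -0.183  0.   ]
canfoot [ 0.635 -0.249  0.   ] [-0.207 -0.165  0.   ]
nip [0.323 0.101 0.01 ] [-0.145  0.3    0.01 ]
nip2 [0.489 0.144 0.01 ] [-0.004  0.201  0.01 ]
```

Both views agree within about 4 mm, and the panel measures close to 160×110. Now the wrench.

```bash
cat >> h.py <<'E'
def best(m,P,az,tilt):
    q0=np.array(m.current_qpos()); c=[]
    for sp in (0,np.pi):
        o=ori(az,tilt,sp); j=m.ik(P,o)
        if j is not None: c.append((np.abs(np.array(j)-q0).max(),sp,o))
    return min(c,key=lambda t:t[0])[1:] if c else None
E
cat > s1.py <<'E'
from h import *
from plant import manip as m, capture
D=np.load("D.npy"); az=D[2]+np.deg2rad(15.5); T=np.deg2rad(25)
G=toW(D,(-.108,.0095,.027)); hw=np.array([np.cos(az),np.sin(az),0])
sp,o=best(m,G,az,T); print(sp)
m.command_gripper(.05)
m.move_ptp(G+[0,0,.09]-.06*hw,o)
m.line_to(G+[0,0,.03]-.0*hw,.15)
hit=m.line_to(G,.04,stop_force=6); print("down",hit,m.current_position()-G)
m.command_gripper(0); print("w",m.current_width(),m.current_grasp_force())
m.line_to(G+[0,0,.05],.1); m.line_to(G+[0,0,.11]-.14*hw,.2); m.dwell(.1)
print("w",m.current_width(),m.current_grasp_force(),m.current_wrist_force(),m.current_time_s())
w=capture("wrist"); s=capture("scene")
a=cv2.resize(s["color"][180:380,170:430][:,:,::-1],(390,300)); b=cv2.resize(w["color"][:,:,::-1],(400,300)); cv2.imwrite("pics/s1.png",np.hstack([a,b]))
E
python3 s1.py
```

```text
3.141592653589793
down True [-0.00013282  0.00025272 -0.00012122]
w 0.018621550382694984 29.980510451127316
w 0.018541026683782325 29.972851479251403 [ 0.56355838 -0.13217042 -2.22428589] 7.3417
```

```bash
cat > s2.py <<'E'
from h import *
from plant import manip as m, capture
D=np.load("D.npy"); az=D[2]+np.deg2rad(15.5); T=np.deg2rad(25)
hw=np.array([np.cos(az),np.sin(az),0]); C=np.array([.45,-.36,0])-.03*hw
o=m.current_eef_rot()
m.move_ptp(C+[0,0,.12],o)
print(m.line_to(C+[0,0,.03],.12,stop_force=6),m.line_to(C+[0,0,.0045],.04,stop_force=6),m.current_position(),m.current_width())
m.command_gripper(.05); m.line_to(C+[0,0,.1],.2)
m.command_gripper(.094)
m.move_ptp(toW(D,(-.28,-.03,.28)),ori(D[2],.3,np.pi)); m.dwell(.1)
w=capture("wrist"); print(m.current_time_s())
import pickle; pickle.dump(w,open("d2.pkl","wb"))
cv2.imwrite("pics/w2.png",cv2.resize(w["color"][:,:,::-1],(800,600)))
E
python3 s2.py
```

```text
False False [ 0.43733291 -0.3872005   0.00452493] 0.018513904159187612
13.2583
```

View pics/w2.png

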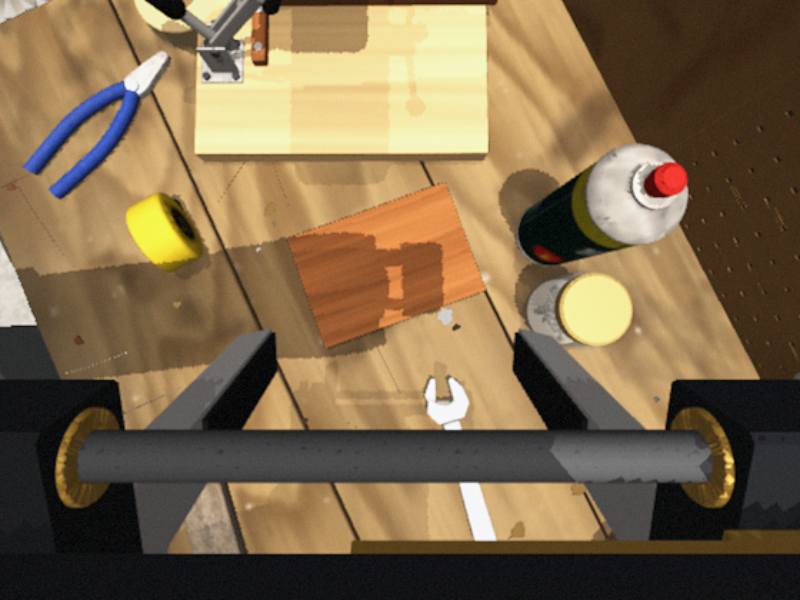

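The wrench lies flat on the bench with its jaws at (440,390). The panel hasn't moved: its corners are at (288,238), (445,183), (485,291), (325,348). Next I press on its back with both fingertips and drag it square to the table.

```bash
cat > s3.py <<'E'
from h import *
import pickle
from plant import manip as m, capture
D=np.load("D.npy"); w=pickle.load(open("d2.pkl","rb"))
K=[toD(D,ray(w,np.array(p)*.7,.022)) for p in [(288,238),(445,183),(485,291),(325,348)]]
c=np.mean(K,0); v=(K[0]+K[3]-K[1]-K[2]); a=np.arctan2(-v[0],v[1]); print("panel",c.round(4),np.rad2deg(a))
ja=toD(D,ray(w,np.array((435,375))*.7,.01)); print("jaw",ja)
def P(x,y,z): return toW(D,(x,y,z))
sp,o=best(m,P(c[0],c[1],.06),D[2]+a,0.02); print(sp)
m.move_ptp(P(c[0],c[1],.06),o)
print(m.line_to(P(c[0],c[1],.015),.04,stop_force=10),m.current_position()[2],m.current_wrist_force())
z=m.current_position()[2]-.0005
o2=ori(D[2],.02,sp)
m.line_to(P(-.180,.008,z),.06,ori=o2); print(m.current_wrist_force())
m.line_to(P(-.180,.008,.06),.1)
m.move_ptp(P(-.28,.008,.25),ori(D[2],.3,sp)); m.dwell(.1)
w=capture("wrist"); pickle.dump(w,open("d3.pkl","wb")); print(m.current_time_s())
hsv=cv2.cvtColor(w["color"],cv2.COLOR_RGB2HSV); M=cv2.inRange(hsv,(3,120,50),(14,255,255)); M=cv2.morphologyEx(M,cv2.MORPH_OPEN,np.ones((3,3)))
ct=max(cv2.findContours(M,0,2)[0],key=cv2.contourArea); b=cv2.boxPoints(cv2.minAreaRect(ct))
print(cv2.contourArea(ct),b.round(0).tolist(),[toD(D,ray(w,p,.022)).round(3).tolist() for p in b])
cv2.imwrite("pics/w3.png",cv2.resize(w["color"][:,:,::-1],(800,600)))
E
python3 s3.py
```

```text
panel [-0.2154 -0.0225  0.022 ] 19.490980501509434
jaw [-0.31968452 -0.0690114   0.01      ]
3.141592653589793
True 0.022271232921681615 [-2.98720436  1.1310234  11.484069  ]
[ 0.03860578 -1.48552227 10.07284385]
17.5333
10914.5 [[225.0, 164.0], [346.0, 120.0], [376.0, 203.0], [255.0, 247.0]] [[-0.19, 0.073, 0.022], [-0.134, -0.079, 0.022], [-0.239, -0.115, 0.022], [-0.294, 0.035, 0.022]]
```

View pics/w3.png

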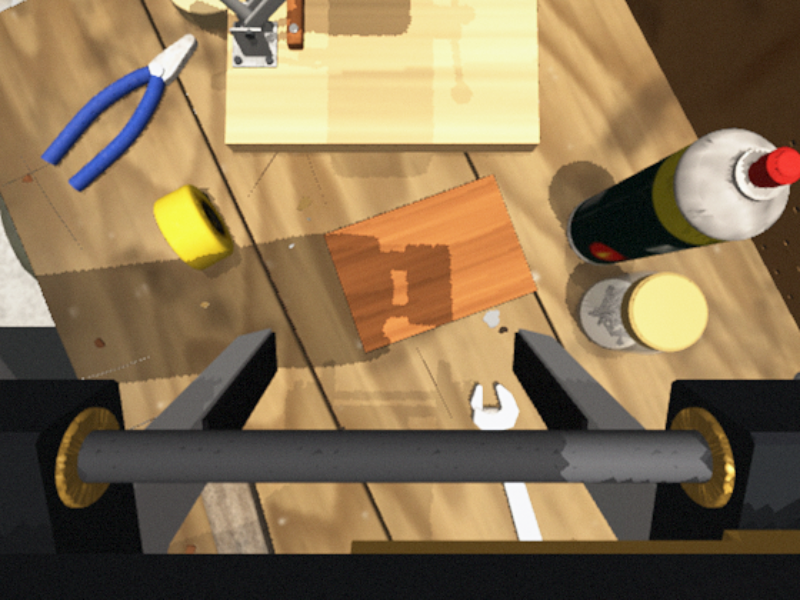

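The panel did not move because the fingertips slid on it, so I'll push its edges: first the right end towards +y, then a two-finger push that squares it against the table step.

```bash
cat >> h.py <<'E'
def panel(w,D,z=.022):
    hsv=cv2.cvtColor(w["color"],cv2.COLOR_RGB2HSV); M=cv2.inRange(hsv,(3,120,50),(14,255,255)); M[:30]=0; M=cv2.morphologyEx(M,cv2.MORPH_OPEN,np.ones((3,3)))
    ct=max(cv2.findContours(M,0,2)[0],key=cv2.contourArea); b=cv2.boxPoints(cv2.minAreaRect(ct))
    return np.array([toD(D,ray(w,p,z))[:2] for p in b]).round(3)
E
cat > s4.py <<'E'
from h import *
import pickle
from plant import manip as m, capture
D=np.load("D.npy"); a=np.deg2rad(20); t=np.deg2rad(20)
u=np.array([-np.sin(a),np.cos(a),0]); mid=np.array([-.187,-.097,.012])
P=lambda p:toW(D,p)
S=mid-.022*u
b=best(m,P(S),D[2]+a-np.pi/2,t); print(b)
sp,o=b
m.command_gripper(0)
m.move_ptp(P(S+[0,0,.10]),o)
print(m.line_to(P(S),.12,stop_force=8),m.current_position()[2])
print(m.line_to(P(S+.049*u),.06,stop_force=15),m.current_wrist_force())
m.line_to(P(S+.035*u),.1); m.line_to(P(S+.035*u+[0,0,.12]),.2)
m.command_gripper(.07)
S=np.array([-.33,.012,.0055]); sp,o=best(m,P(S+[0,0,.09]),D[2],t)
m.move_ptp(P(S+[0,0,.09]),o); print(m.line_to(P(S),.1,stop_force=8),m.current_position()[2])
print(m.line_to(P(S+[.13,0,0]),.06,stop_force=10),m.current_wrist_force(),toD(D,m.current_position()))
print(m.current_time_s())
s=capture("scene"); w=capture("wrist"); pickle.dump((s,w),open("d4.pkl","wb"))
cv2.imwrite("pics/s4.png",np.hstack([cv2.resize(s["color"][220:380,190:390][:,:,::-1],(400,320)),cv2.resize(w["color"][:,:,::-1],(400,320))]))
E
python3 s4.py
```

```text
(0, array([ 0.50002777,  2.75175625, -0.08816839]))
False 0.012656713675165004
False [1.38676401 0.19361923 1.53876195]
False 0.005928816253137483
True [-1.84651677 -4.09988368 -0.01630975] [-0.22663672  0.01178098  0.00513379]
27.575
```

View pics/s4.png

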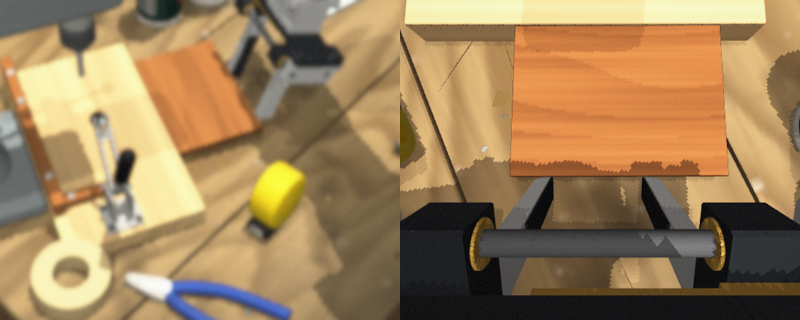

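The panel is now square against the step (the wrist half shows its far edge flush with the table's front). Now I tip it up along the computed arc.

```bash
cat > tip.py <<'E'
from h import *
# panel section in mm: u from far rim (wall side) towards robot, v above show face; phi = lift angle
PR=np.array([[0,10],[0,22],[110,22],[110,10],[88,0],[22,0]],float)  # B,A,near back,C,flat,flat
def sect(phi):   # -> drill (x,z) mm of the points
    p=PR*[-1,1]; c,s=np.cos(phi),np.sin(phi)
    q=np.c_[c*p[:,0]+s*p[:,1],-s*p[:,0]+c*p[:,1]]      # clockwise turn: near rim up
    q[:,1]-=q[:,1].min()
    if phi<=np.pi/2: q[:,0]+=-110-q[:,0].max()
    else:
        A,N=q[1],q[2]; q[:,0]+=-110-(A[0]+(N[0]-A[0])*(24-A[1])/(N[1]-A[1]))
    return q
def tcp(phi,e=1.0):
    d=np.deg2rad; C=sect(phi)[3]; k=phi/d(36)
    th=d(20)+min(k,1)*d(10); f=np.array([np.sin(th),-np.cos(th)]); n=np.array([np.cos(th),np.sin(th)])
    b=np.deg2rad(-24.4)-phi
    T=C+(3.5+2.5*k)*f if k<1 else C+6*np.array([np.cos(b),np.sin(b)])
    p=T-8*n+e*np.array([1,.3]); return p/1000,th
E
cat > s5.py <<'E'
from tip import *; import pickle,sys
from plant import manip as m, capture
D=np.load("D.npy")
s,w=pickle.load(open("d4.pkl","rb")); print(panel(w,D).tolist())
p0,_=tcp(0,0); x0=toD(D,m.current_position()); off=x0[[0,2]]-p0; print("off",off)
sp=min((0,np.pi),key=lambda s:(R.from_rotvec(ori(D[2],np.deg2rad(20),s))*R.from_rotvec(m.current_eef_rot()).inv()).magnitude())
W=[]
for ph in range(4,64,7):
    p,th=tcp(np.deg2rad(ph)); p=p+off*[1,max(0,1-ph/30)]; P=toW(D,(p[0],x0[1],p[1])); o=ori(D[2],th,sp); W.append((ph,P,o))
print([m.ik(P,o) is not None for _,P,o in W])
for ph,P,o in W:
    m.line_to(P,.08,ori=o); f=m.current_wrist_force(); c,si=np.cos(D[2]),np.sin(D[2])
    print(ph,toD(D,P).round(3),"F",np.round([c*f[0]+si*f[1],f[2]],1))
    if np.linalg.norm(f)>35: print("STOP"); break
print(m.current_time_s()); np.save("st.npy",[sp,x0[1],off[0],ph])
s=capture("scene"); w=capture("wrist")
cv2.imwrite("pics/s5.png",np.hstack([cv2.resize(s["color"][220:380,190:390][:,:,::-1],(400,320)),cv2.resize(w["color"][:,:,::-1],(400,320))]))
E
python3 s5.py
```

```text
[[-0.109, 0.079], [-0.108, -0.09], [-0.218, -0.084], [-0.219, 0.074]]
off [-0.00034489  0.00117176]
[True, True, True, True, True, True, True, True, True]
4 [-0.226  0.012  0.011] F [-6.5 -2.3]
11 [-0.225  0.012  0.021] F [-9.8 -1.1]
18 [-0.223  0.012  0.03 ] F [-18.6   0.8]
25 [-0.219  0.012  0.039] F [-33.3   6.1]
32 [-0.213  0.012  0.05 ] F [-2.7 -0.2]
39 [-0.207  0.012  0.06 ] F [-0.7 -0.5]
46 [-0.199  0.012  0.07 ] F [-0.8  0.3]
53 [-0.191  0.012  0.078] F [-0.2 -0.4]
60 [-0.181  0.012  0.086] F [-0.9  0. ]
30.25
```

View pics/s5.png

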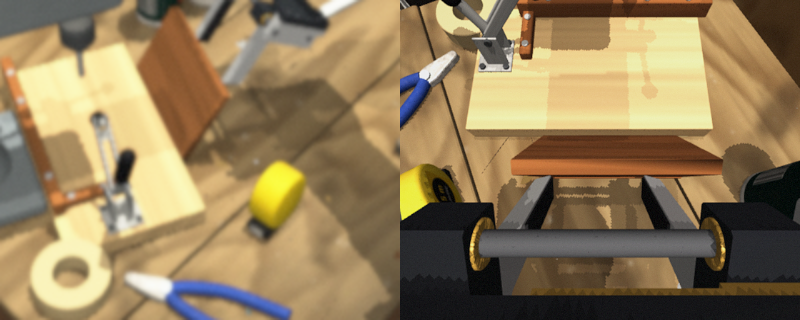

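The panel is tipped to about 60° and resting on the fingers. I continue over the top.

```bash
cat > s6.py <<'E'
from tip import *; import pickle
from plant import manip as m, capture
D=np.load("D.npy"); sp,y,off,_=np.load("st.npy")
for ph in (70,80,88,96,104,112,120):
    p,th=tcp(np.deg2rad(ph),.5); P=toW(D,(p[0]+off,y,p[1])); m.line_to(P,.08,ori=ori(D[2],th,sp))
    f=m.current_wrist_force(); print(ph,p.round(3),np.round(f,1))
    if np.linalg.norm(f)>35: print("STOP"); break
m.dwell(.3); p=toD(D,m.current_position()); m.line_to(toW(D,(p[0]-.13,y,.2)),.25)
print(m.current_time_s())
s=capture("scene"); w=capture("wrist"); pickle.dump((s,w),open("d6.pkl","wb")); print(panel(w,D,.036).tolist())
cv2.imwrite("pics/s6.png",np.hstack([cv2.resize(s["color"][220:380,190:390][:,:,::-1],(400,320)),cv2.resize(w["color"][:,:,::-1],(400,320))]))
E
python3 s6.py
```

```text
70 [-0.166  0.094] [-0.7 -0.6  0.8]
80 [-0.149  0.099] [-1.2 -0.3  0.3]
88 [-0.135  0.101] [-0.4  1.3 -0.2]
96 [-0.122  0.102] [-0.6 -0.8  0.9]
104 [-0.111  0.101] [-0.4  0.4  0.3]
112 [-0.1    0.098] [-0.4  0.2  0.1]
120 [-0.091  0.094] [-0.2 -0.9 -0.6]
33.7083
[[-0.043, 0.081], [-0.043, -0.09], [-0.155, -0.082], [-0.155, 0.075]]
```

View pics/s6.png

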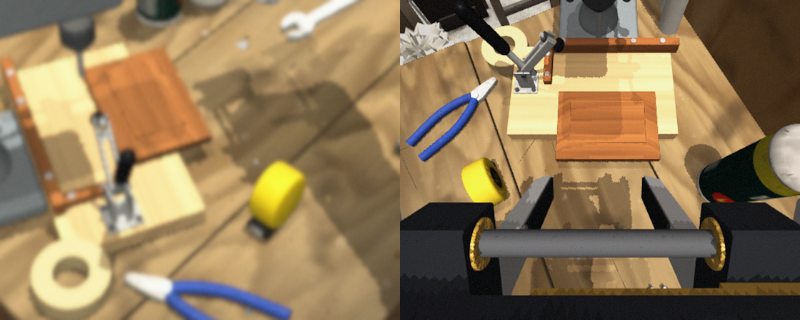

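The panel landed show face up at x −155 to −43 mm, centred near y −3 mm. I push it +x to the fence, +y to the stop, then +x again.

```bash
cat > s7.py <<'E'
from h import *; import pickle
from plant import manip as m, capture
D=np.load("D.npy"); sp=np.load("st.npy")[0]; P=lambda *p:toW(D,p); r=np.deg2rad
def pushx(y,x0):
    o=ori(D[2],r(35),sp)
    m.move_ptp(P(x0-.02,y,.07),o); m.line_to(P(x0,y,.0295),.12)
    h=m.line_to(P(-.076,y,.0295),.07,stop_force=10); print("px",h,toD(D,m.current_position()).round(4),m.current_wrist_force().round(1))
    m.line_to(P(toD(D,m.current_position())[0]-.05,y,.07),.2)
pushx(-.003,-.185)
q0=m.current_qpos(); c=[]
for s in (np.pi/2,-np.pi/2):
    o=ori(D[2],r(40),s); j=m.ik(P(-.03,-.105,.034),o); print(s,j)
    if j is not None: c.append((np.abs(np.array(j)-q0).max(),o))
o=min(c,key=lambda t:t[0])[1]
m.command_gripper(0)
m.move_ptp(P(-.12,-.11,.10),o); m.line_to(P(-.03,-.11,.034),.15)
h=m.line_to(P(-.03,-.070,.034),.05,stop_force=8); print("py",h,toD(D,m.current_position()).round(4),m.current_wrist_force().round(1))
m.line_to(P(-.03,-.10,.034),.15); m.line_to(P(-.13,-.10,.11),.25)
print(m.current_time_s())
m.command_gripper(.07)
pushx(.012,-.105)
m.line_to(P(-.26,.012,.2),.25); m.dwell(.05)
w=capture("wrist"); s=capture("scene"); pickle.dump((s,w),open("d7.pkl","wb")); print(m.current_time_s())
cv2.imwrite("pics/s7.png",np.hstack([cv2.resize(s["color"][220:360,170:310][:,:,::-1],(400,400)),cv2.resize(w["color"][0:200,100:300][:,:,::-1],(400,400))]))
E
python3 s7.py
```

```text
px True [-0.0806 -0.003   0.0291] [-2.3 -3.6  4.7]
1.5707963267948966 [ 0.89222417  0.78130999 -0.76256316  1.8802403  -0.37223769  0.40077657
  1.55435808]
-1.5707963267948966 [ 0.54932497  0.66157438 -0.29231181  1.90135579 -1.01017994  0.55869387
 -1.07205007]
py True [-0.0307 -0.0782  0.0341] [ 1.8 -2.8  2.5]
41.55
px True [-0.0806  0.0109  0.0294] [-3.4 -6.4  0.8]
46.2833
```

Both pushes ended within about 1 mm of the contact positions expected at home. Next I check the panel's corners numerically and estimate the clamp handle's angle.

```bash
python3 - <<'E'
from h import *; import pickle
from plant import manip as m
D=np.load("D.npy"); s,w=pickle.load(open("d7.pkl","rb")); s0=pickle.load(open("d0.pkl","rb"))["scene"]
print("panel",panel(w,D,.036).tolist())
hp=lambda q,r:toW(D,(-.02,.127+r*np.cos(1.36-q),.062+r*np.sin(1.36-q)))
for c,n in((s0,"0"),(s,"7")):
    for q in(0,.08,.16,.25): print(n,q,(proj(c,np.array([hp(q,.037),hp(q,.121)]))-[170,220]).round(1).tolist())
    g=c["color"][220:380,170:365].max(2); M=np.uint8(g<50); M[:60]=0; M[:,:70]=0;M[110:]=0; M[:,92:]=0
    k,l,st,ce=cv2.connectedComponentsWithStats(M); i=1+st[1:,4].argmax(); ys,xs=np.nonzero(l==i)
    print("obs bbox",st[i],"top",xs[ys<=ys.min()+1].mean(),ys.min(),"bot",xs[ys>=ys.max()-1].mean(),ys.max(),"mean",ce[i])
q0=m.current_qpos()
for q in(.1,1.25):
  for T in(15,25):
    for sp in(0,np.pi):
        j=m.ik(hp(q,.085),ori(D[2]-np.pi/2,np.deg2rad(T),sp)); print(q,T,sp,None if j is None else np.round(j,2))
print(np.round(q0,2))
E
```

```text
panel [[0.058, 0.11], [0.06, -0.132], [-0.079, -0.117], [-0.081, 0.098]]
0 0 [[79.2, 86.1], [80.4, 66.7]]
0 0.08 [[79.6, 87.3], [82.0, 71.0]]
0 0.16 [[80.1, 88.6], [83.6, 75.5]]
0 0.25 [[80.6, 90.1], [85.4, 80.7]]
obs bbox [78 77  8 15 82] top 83.22222222222223 77 bot 80.0 91 mean [81.53658537 83.80487805]
7 0 [[79.2, 86.1], [80.4, 66.7]]
7 0.08 [[79.6, 87.3], [82.0, 71.0]]
7 0.16 [[80.1, 88.6], [83.6, 75.5]]
7 0.25 [[80.6, 90.1], [85.4, 80.7]]
obs bbox [78 77  9 15 89] top 83.3 77 bot 80.0 91 mean [81.70786517 83.80898876]
0.1 15 0 [ 0.27  0.29 -0.86  2.08  0.62  0.89 -0.1 ]
0.1 15 3.141592653589793 [-1.29  0.27  0.94  2.16  0.02  0.69 -2.67]
0.1 25 0 [ 0.43  0.42 -1.22  2.15  0.99  1.07 -0.5 ]
0.1 25 3.141592653589793 [ 0.29  0.33 -1.03  2.15  0.91  0.97  2.71]
1.25 15 0 [ 0.11  0.37 -0.82  2.19  0.77  0.8  -0.39]
1.25 15 3.141592653589793 [ 0.27  0.44 -1.03  2.19  0.87  0.88  2.67]
1.25 25 0 [-0.48  0.29 -0.3   2.27  0.84  0.73 -0.58]
1.25 25 3.141592653589793 [ 0.14  0.46 -1.03  2.24  1.07  1.    2.38]
[ 0.95  0.2  -0.33  2.11 -0.71  0.92  0.37]
```

The handle sits at about 0.18 rad. I grip it across x, so it can pivot between the pads, and swing it along its arc.

```bash
cat > s8.py <<'E'
from h import *; import pickle
from plant import manip as m, capture
D=np.load("D.npy"); T=np.deg2rad(15); o=ori(D[2]-np.pi/2,T,0); zt=R.from_rotvec(o).as_matrix()[:,2]
hp=lambda q,r=.085:toW(D,(-.02,.127+r*np.cos(1.36-q),.062+r*np.sin(1.36-q)))+.019*zt
S=hp(.18)
m.move_ptp(toW(D,(-.18,.17,.25)),o)
m.line_to(S-.10*zt,.25); h=m.line_to(S,.12,stop_force=8); print("in",h,m.current_position()-S)
if not h:
    m.command_gripper(0); print("w",m.current_width(),m.current_grasp_force(),m.current_wrist_force().round(1))
    if .012<m.current_width()<.03:
        for q in (.36,.54,.72,.9,1.0,1.1,1.17,1.22):
            m.line_to(hp(q),.1); f=m.current_wrist_force(); print(q,f.round(1),round(m.current_width(),4))
            if np.linalg.norm(f)>60: print("STOP"); break
print(m.current_time_s())
s=capture("scene"); w=capture("wrist")
cv2.imwrite("pics/s8.png",np.hstack([cv2.resize(s["color"][200:380,150:330][:,:,::-1],(400,400)),cv2.resize(w["color"][:,:,::-1],(400,400))]))
E
python3 s8.py
```

```text
in False [0.00022649 0.00017508 0.00067554]
w 0.01770031406757652 29.998490810394287 [ 5.1  3.5 -5.4]
0.36 [ 3.2  3.4 -0.5] 0.0173
0.54 [ 1.3  4.1 -0.7] 0.0174
0.72 [ 1.6  5.2 -0.1] 0.0173
0.9 [-0.5  6.9 -0.3] 0.0171
1.0 [-1.4  5.7 -0.2] 0.0173
1.1 [-1.5  7.2  0.9] 0.0171
1.17 [-2.6  7.9  1.8] 0.0172
1.22 [-4.3  8.9  1.9] 0.0171
51.9333
```

```bash
cat > s9.py <<'E'
from h import *
from plant import manip as m, capture
D=np.load("D.npy"); T=np.deg2rad(15); o=ori(D[2]-np.pi/2,T,0); zt=R.from_rotvec(o).as_matrix()[:,2]
hp=lambda q,r=.085:toW(D,(-.02,.127+r*np.cos(1.36-q),.062+r*np.sin(1.36-q)))+.019*zt
for q in (1.26,1.30):
    m.line_to(hp(q),.05); f=m.current_wrist_force(); print(q,f.round(1),toD(D,m.current_position()).round(4),toD(D,hp(q)).round(4))
    if np.linalg.norm(f)>25: break
m.line_to(hp(1.2),.05); m.command_gripper(.05); p=m.current_position(); m.line_to(p-.12*zt,.2)
m.line_to(toW(D,(-.12,.24,.26)),.25); m.dwell(.1)
s=capture("scene"); w=capture("wrist"); print(m.current_time_s())
cv2.imwrite("pics/s9.png",np.hstack([cv2.resize(s["color"][200:380,150:330][:,:,::-1],(400,400)),cv2.resize(w["color"][:,:,::-1],(400,400))]))
E
python3 s9.py
```

```text
1.26 [-6.5 10.9  2. ] [-0.0191  0.2083  0.052 ] [-0.02    0.2067  0.0521]
1.3 [-7.2 10.5  2.9] [-0.0191  0.2087  0.0486] [-0.02    0.2069  0.0487]
55.2
```

View pics/s9.png

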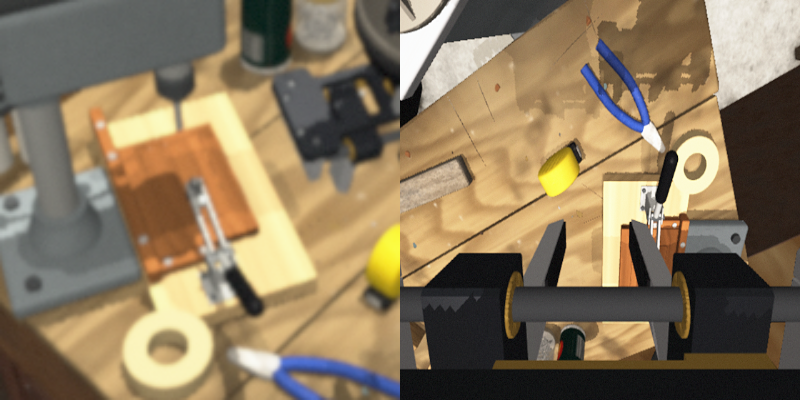

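The picture shows the clamp arm across the panel at (205,215) and the handle lying outward and low at (245,295). To be sure it is fully seated, I press down on the grip with shut fingers and read the contact height.

```bash
cat > s10.py <<'E'
from h import *
from plant import manip as m
D=np.load("D.npy"); P=lambda *p:toW(D,p)
m.command_gripper(0)
m.line_to(P(-.02,.230,.13),.25)
h=m.line_to(P(-.02,.230,.072),.04,stop_force=16); p=toD(D,m.current_position()); print(h,p.round(4),m.current_wrist_force().round(1),"q~",1.36-np.arcsin((p[2]-.002-.062-.009)/.103))
m.line_to(P(-.02,.235,.16),.2); m.line_to(P(-.10,.24,.25),.25); print(m.current_time_s())
E
python3 s10.py
```

```text
True [-0.0195  0.2304  0.0894] [-4.4 -0.2 17.9] q~ 1.1998228639643274
59.1083
```

The handle is firmly down at about 1.20 rad, so I hand the job in.

```bash
python3 -c "
from plant import manip as m
m.dwell(.2); print(m.close_job(), m.current_time_s())"
```

```text
the job is handed in; nothing more can be done
the job is handed in; nothing more can be done
```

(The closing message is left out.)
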